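# Clear the bar for wiping: stack the tasting cups, timer on the tin

### The job

Clear the worktop so it can be wiped: stack the three tasting cups upright in the middle of the cork coaster, the tan one at the bottom, the blue one nested in it and the white one on top, each sitting level in the cup below. Lay the timer flat, keys up, centred on top of the green-labelled milk tin, out of the wet. Leave the tea tin and the shot glass where they stand.

Things in the scene. Friction and masses are not known exactly. Their poses are not given: they have to be found in the camera images.
- cup_tan: Tan cup, upright: 53 mm high, rim 65 mm across outside, wall 4 mm, below 20 mm height narrowing to a 41 mm foot. Origin: on the bowl's axis at the underside, z up. Ear along its own -y, 6 mm thick, to 50 mm from the axis, at the start towards the robot within 45 deg. An inner shoulder 42 mm up carries the foot of a cup nested in it, with 4 mm of play all round.
- cup_blue: Grey-blue cup, upright: 53 mm high, rim 65 mm across outside, wall 4 mm, below 20 mm height narrowing to a 41 mm foot. Origin: on the bowl's axis at the underside, z up. Ear along its own -y, 6 mm thick, to 50 mm from the axis, at the start towards the robot within 45 deg. An inner shoulder 42 mm up carries the foot of a cup nested in it, with 4 mm of play all round.
- cup_white: Off-white cup, upright: 53 mm high, rim 65 mm across outside, wall 4 mm, below 20 mm height narrowing to a 41 mm foot. Origin: on the bowl's axis at the underside, z up. Ear along its own -y, 6 mm thick, to 50 mm from the axis, at the start towards the robot within 45 deg. An inner shoulder 42 mm up carries the foot of a cup nested in it, with 4 mm of play all round.
- timer: Off-white flat kitchen timer with a display and three keys, 58 (x) x 62 (y) x 16 mm high, lying flat, keys up. Origin: centre of the underside, z up. 0.07 kg (varies).
- coaster: Round cork coaster, 95 mm across, 6 mm thick, lying on the worktop. It does not move. Origin: centre of the underside, z up. (Beyond the work, at x = 0.60, stands a tall clear acrylic screen, hard to see; to the right, up to y = 0.10, the grinder, 0.45 m tall.)
- milk_tin: Closed round tin with a green label and a flat steel top (no knob), 57 mm across, 72 mm high, standing upright. It does not move. Origin: centre of the underside, z up.
- tea_tin: Bystander: grey-green tin with a wooden knobbed lid, 70 mm across, 100 mm high. Origin: centre of the underside. Not to be moved.
- shot_glass: Bystander: clear shot glass, 48 mm across, 61 mm high. Origin: centre of the underside. Not to be moved.

How it is judged (in metres and radians):
At the end, for the whole second after the job is handed in: Tan cup on the coaster (within 15 mm of its middle, upright within 0.15 rad), blue nested in tan, white in blue (axes within 8 mm, undersides 39 to 45 mm apart, leaning under 0.15 rad); timer flat, keys up, within 12 mm of the middle of the milk tin; all released and at rest (horizontal distance between cup_tan and coaster below 0.015 m and z of cup_tan in the frame of coaster between 0.002 and 0.01 m and angle between each of cup_tan, cup_blue, cup_white's own z axis and vertical below 0.15 rad and horizontal distance between cup_blue and cup_tan below 0.008 m and z of cup_blue in the frame of cup_tan between 0.039 and 0.045 m and horizontal distance between cup_white and cup_blue below 0.008 m and z of cup_white in the frame of cup_blue between 0.039 and 0.045 m and horizontal distance between timer and milk_tin below 0.012 m and z of timer in the frame of milk_tin between 0.068 and 0.077 m and angle between timer's own z axis and vertical below 0.1 rad and linear speed of each of cup_tan, cup_blue, cup_white, timer below 0.02 m/s and angular speed of each of cup_tan, cup_blue, cup_white, timer below 0.25 rad/s); the robot touches nothing.
It fails at once if the tea tin is shifted by more than 20 mm or tipped over (distance of tea_tin from where it was at the start of the episode above 0.02 m or angle between tea_tin's own z axis and vertical above 0.35 rad).
It fails at once if the shot glass is shifted by more than 20 mm or tipped over (distance of shot_glass from where it was at the start of the episode above 0.02 m or angle between shot_glass's own z axis and vertical above 0.35 rad).
It also fails if it takes over 118 s, if anything falls off the work surface, if the arm or the gripper's body presses on something with over 40 N, if the wrist force passes 120 N, or if a joint passes its speed limit or range.

### The arm

A 6-joint arm with a two-finger parallel gripper is mounted at the origin on a cart in front of the work surface, level with it; the furniture and walls round the work are solid. World frame = base frame: x ahead of the robot, y to its left, z up, the work surface at z = 0. Lengths are in m, angles in degrees, forces in N, time in s.
With the tool pointing down it reaches from about 0.4 to 0.825 m from the base axis. Payload 7 kg.
Tool frame: the origin (TCP) lies on the centre line of the jaws, within the pads' length; the fingertips stand 19 mm ahead of it and the grasp point (between the pads) is the TCP (r.tip_extent is the distance from the TCP to the fingertips, in m); z points along the fingers, y is the line along which they close (so a half turn about z gives the same grasp; the last joint's range is limited). The gripper opens to 88 mm and grips with 3 to 60 N. Pads are 19 mm wide; open, the fingers measure 130 mm over their backs; the gripper's body (78 mm by 193 mm) begins 47 mm behind the grasp point.
Start: joints at [83.314, 20.546, 0.682, 0, -70.136, -16.507], TCP at [0.266, 0.62, 0.246] pointing down, gripper open.
Joint ranges: [-176.03, 176.03], [-82.01, 121.73], [-58.28, 71.71], [-173.87, 95.51], [-174.79, -0.11], [-173.66, 173.66]. Speed limits (degrees/s): [136.94, 136.94, 172.46, 180, 180, 180].

### API

Orientations are given as [roll, pitch, yaw] about the fixed x, y, z axes, in that order (R = Rz(yaw) Ry(pitch) Rx(roll)).
In Python, from plant import r gives the robot as it stands. The module is installed in compiled form; this text tells all that it offers.
- The arm moves only by the tool jog_arm, never from a script. Its argument "deltas" is a list that holds one entry, the list of rows, each a list of 5 numbers: the opening, from -1 (shut) to 1 (fully open), then the shift along the world's x, y, z in cm, then the turn about the world's z in rad. In form: [[[claw, dx, dy, dz, turn], ...]]. A call has 1 to 8 rows; each row shifts and turns the commanded pose from where the row before left it; what a row does not reach is not made up. A row lasts 1/8 s, in which the tool goes at most 62.5 mm and 10.7 degrees, less where a joint would pass 70% of its speed; a pose out of reach is approached as far as the arm can. A call with a gripper value outside its range is refused whole. The fingers move at their own pace and stop on an object; "force" is the grip in N (left out, the last holds). Time passes only in rows, so rows that do not move let the fingers close. It gives the time, the measured TCP pose, the force, the opening and the grip force at its end, in the units of the state.
- r.get_state(): the state, without advancing time (a new reading comes with each control period).
- r.capture(name): name is "scene" or "top" or "wrist"; returns the picture (400x640x3 uint8, blue, green, red); there is no depth.
- r.camera_info(name): a dict with "fx", "fy", "cx", "cy" (pixels), "k1" (the pictures are not rectified: a ray, as slopes to the right and down, at radius r is drawn at 1 + k1 r^2 times it, then the intrinsics apply), "view" (4x4, takes a point from world to camera coordinates). Camera axes: x right, y up, looking along -z (the intrinsics and any distortion apply to the point x, -y, -z); pixel columns grow to the right and rows downward; lengths in m; the calibration is good to about 2 mm. A picture is of the moment at which its call begins: read the wrist's pose just before it. camera_info takes no time and is no camera call; for the wrist camera it gives the pose at the moment of the call.
- r.close_job(): hands the job in; it is judged then, once.
The state is a dict: "time_s": time; "joints": joint angles; "qd": joint speeds; "joint_torque": joint torques, N m; "tcp_pos": TCP position; "eef_rot": TCP orientation; "contact_force": force on the tool from outside, world axes, zero at the start; "moment": the same for the moment, N m; "gripper_width": finger opening in m; "gripper_force": force on a finger pad.
Only numpy, scipy, OpenCV 4.12 (cv2) and the standard library are available. Lean on these libraries where they do the work, as an engineer would, in place of code of your own. Each camera call takes 0.05 s, during which the arm holds its last target. There are 200 camera calls.

## Working session

There is one attempt and no reset: what is moved stays moved. The work goes in short steps, Python scripts to look and compute and a tool call to move; the robot and the scene stay as the last step left them, time stands still between calls to the robot, and variables do not carry over. Pictures are saved under pics/ and viewed, at most 14 in all, crops included, and the job is handed in when it is done.

Besides the shell and the picture viewer there is one more tool, called after ">>>" as name([rows], argument=value, ...), one row to a line, values as JSON. jog_arm: Moves the arm, as the interface text tells. Its arguments: {"type":"object","properties":{"deltas":{"type":"array"},"force":{"type":"number"}},"required":["deltas"]}

```bash
mkdir -p pics; python3 - <<'E'
from plant import r
import cv2,numpy as np
print(r.get_state(), r.tip_extent)
for n in("scene","top"):
    cv2.imwrite(f"pics/{n}0.png",r.capture(n))
    c=r.camera_info(n); print(n,{k:np.round(v,4).tolist() for k,v in c.items()})
E
```

```text
{'time_s': 0.0, 'joints': array([ 8.33110437e+01,  2.05925276e+01,  6.34835262e-01, -2.11697994e-02,
       -7.01347871e+01, -1.65046104e+01]), 'qd': array([ 0.01352434, -0.03740685,  0.09469387, -0.07424679, -0.11441543,
       -0.0283019 ]), 'joint_torque': array([ 2.06682082e-03, -5.82715774e+01,  2.93042654e+01,  6.99708447e+00,
        6.80234531e-03, -1.40121192e-04]), 'tcp_pos': array([0.26570341, 0.62002071, 0.24461508]), 'eef_rot': array([ 1.79905677e+02, -7.19448272e-03, -2.32007705e+01]), 'contact_force': array([ 0.21577888,  0.65689184, -0.10565933]), 'moment': array([-0.03440668,  0.02136633,  0.00358567]), 'gripper_force': 0.0, 'gripper_width': 0.08739466348020837} 0.019
scene {'fx': 518.2726, 'fy': 518.2726, 'cx': 323.4599, 'cy': 210.0825, 'k1': -0.1569, 'view': [[-0.6662, -0.7457, 0.0093, 0.5268], [0.3041, -0.2603, 0.9164, -0.0706], [-0.6809, 0.6133, 0.4002, -0.9464], [0.0, 0.0, 0.0, 1.0]]}
top {'fx': 429.9901, 'fy': 429.9901, 'cx': 304.4273, 'cy': 202.3228, 'k1': -0.0798, 'view': [[0.0175, -0.9998, 0.0032, 0.3282], [0.9848, 0.0178, 0.1729, -0.4164], [-0.173, 0.0001, 0.9849, -0.8304], [0.0, 0.0, 0.0, 1.0]]}
```

View pics/top0.png

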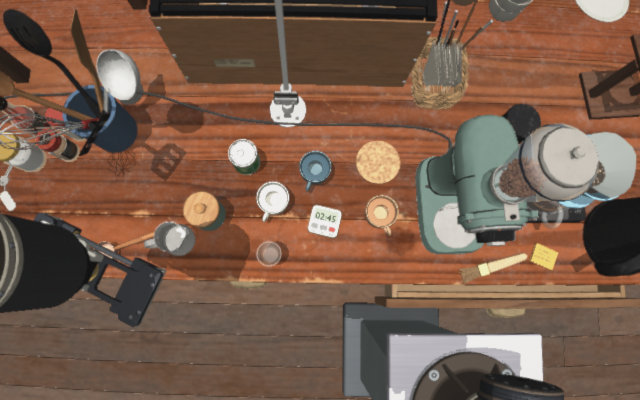

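View pics/scene0.png

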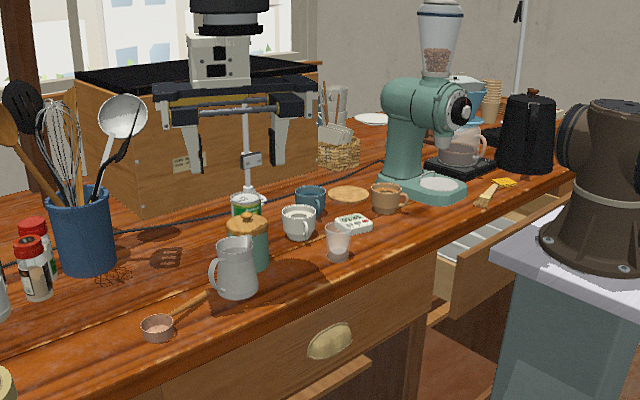

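The top view shows the milk tin at (243,155), blue cup at (316,167), coaster at (378,161), white cup at (273,198), tan cup at (381,211), timer at (324,221), tea tin at (202,210) and shot glass at (268,253). The scene view agrees with that. I'll enlarge the work area next.

```bash
cat > h.py <<'E'
import numpy as np,cv2
from plant import r
def pix(c,u,v,z):
    """pixel(s) -> world at height z"""
    K=np.array([[c['fx'],0,c['cx']],[0,c['fy'],c['cy']],[0,0,1.]])
    s=cv2.undistortPoints(np.array([[[u,v]]],float),K,np.array([c['k1'],0,0,0,0.]))[0,0]
    V=np.array(c['view']);d=V[:3,:3].T@np.array([s[0],-s[1],-1.]);o=-V[:3,:3].T@V[:3,3]
    return o+d*(z-o[2])/d[2]
def proj(c,P):
    V=np.array(c['view']);p=(V[:3,:3]@np.atleast_2d(P).T).T+V[:3,3]
    x=p[:,0]/-p[:,2];y=-p[:,1]/-p[:,2];k=1+c['k1']*(x*x+y*y)
    return np.c_[c['fx']*x*k+c['cx'],c['fy']*y*k+c['cy']]
def circ(c,x,y,z,R,n=60):
    a=np.linspace(0,2*np.pi,n); return proj(c,np.c_[x+R*np.cos(a),y+R*np.sin(a),0*a+z])
def drawc(im,c,x,y,z,R,s,o,col=(0,0,255)):
    cv2.polylines(im,[np.int32((circ(c,x,y,z,R)-o+.5)*s*8)],True,col,1,cv2.LINE_AA,3)
E
python3 - <<'E'
from h import *
c=r.camera_info("top"); im=cv2.imread("pics/top0.png")
o=np.array([180,130]);s=3
b=cv2.resize(im[130:280,180:440],None,fx=3,fy=3,interpolation=cv2.INTER_CUBIC)
for n,u,v,z,R in[("milk",242,151,.072,.0285),("blue",316,166,.053,.0325),("coaster",378,161,.006,.0475),("white",272,197,.053,.0325),("tan",381,210,.053,.0325),("timer",324,221,.016,.029),("tea",201,207,.09,.035),("shot",268,252,.061,.024)]:
    p=pix(c,u,v,z);print(n,p.round(4),np.hypot(*p[:2]).round(3)); drawc(b,c,p[0],p[1],z,R,s,o)
cv2.imwrite("pics/top1.png",b)
E
```

```text
milk [0.5048 0.4607 0.072 ] 0.683
blue [0.4818 0.3137 0.053 ] 0.575
coaster [0.5078 0.1806 0.006 ] 0.539
white [0.417  0.3999 0.053 ] 0.578
tan [0.3948 0.1842 0.053 ] 0.436
timer [0.3759 0.2949 0.016 ] 0.478
tea [0.3884 0.5309 0.09  ] 0.658
shot [0.308  0.4038 0.061 ] 0.508
```

View pics/top1.png

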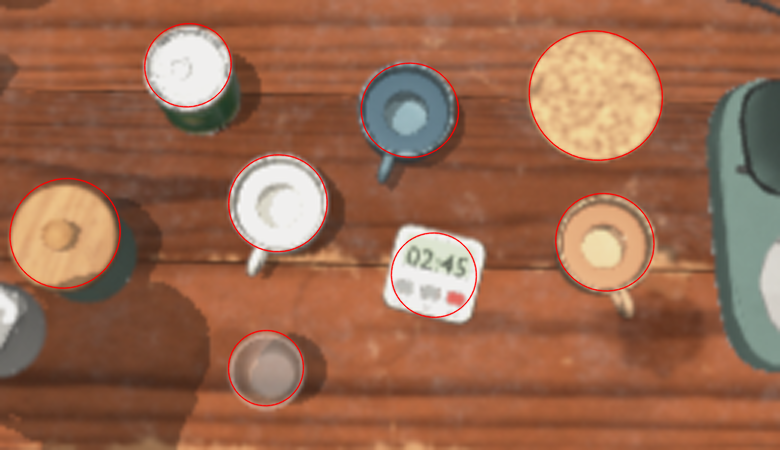

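The fitted circles match the objects to about 1–2 mm. Tan cup is at (0.395, 0.184), and all three ears point roughly towards -x. I'll place with the closing axis along x and the stack biased towards -x to stay clear of the screen.

>>> jog_arm([
  [[1,1.6,-5.4,-0.4,-0.168],[1,1.6,-5.4,-0.4,-0.168],[1,1.6,-5.4,-0.4,-0.168],[1,1.6,-5.4,-0.4,-0.168],[1,1.6,-5.4,-0.4,-0.168],[1,1.6,-5.4,-0.4,-0.168],[1,1.6,-5.4,-0.4,-0.168],[1,1.6,-5.4,-0.4,-0.168]],
], force=15)

```text
time_s: 1.1
tcp_pos: [0.3939, 0.1866, 0.2135]
eef_rot: [-180.0, 0.0, -100.5]
contact_force: [1.8, 0.0, 0.8]
gripper_width: 0.0876
gripper_force: 0.0
```

>>> jog_arm([
  [[1,0,0,0,-0.166],[1,0,0,0,0]],
])

```text
time_s: 1.35
tcp_pos: [0.3939, 0.1878, 0.2135]
eef_rot: [180.0, 0.0, -109.7]
contact_force: [-0.4, -0.0, -0.4]
gripper_width: 0.0875
gripper_force: 0.0
```

```bash
python3 - <<'E'
from h import *
s=r.get_state();c=r.camera_info("wrist");im=r.capture("wrist")
print(s['tcp_pos'],s['eef_rot'],s['joints'])
np.save("w1.npy",c,allow_pickle=True)
cv2.imwrite("pics/w1raw.png",im)
for n,x,y,z,R in[("tan",.3948,.1842,.053,.0325),("co",.5078,.1806,.006,.0475),("blue",.4818,.3137,.053,.0325)]:
    drawc(im,c,x,y,z,R,1,np.array([0,0]))
cv2.imwrite("pics/w1.png",im)
E
```

```text
[0.39390709 0.18775704 0.21352145] [ 1.79994823e+02  2.59748037e-03 -1.09729143e+02] [ 5.15541669e+01 -1.12865673e+00 -3.05454893e+01 -6.58573353e-03
 -6.05823687e+01 -7.12800748e+01]
```

View pics/w1.png

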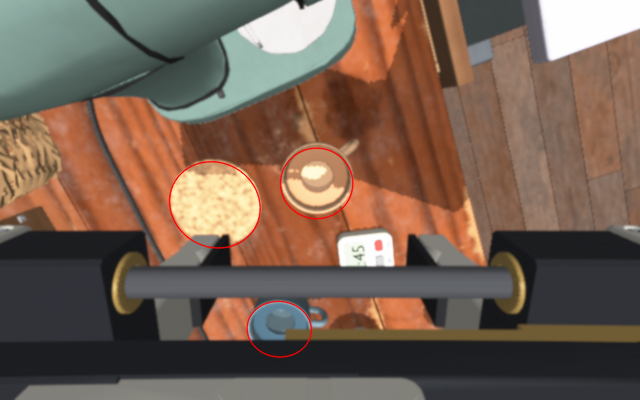

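The wrist view agrees to within about 2 px. The tan rim is centred near (317,180) with its ear up-right, the coaster near (215,203) and the timer at (367,250). I'll zoom in to refine.

```bash
python3 - <<'E'
from h import *
c=np.load("w1.npy",allow_pickle=True).item();im=cv2.imread("pics/w1raw.png")
o=np.array([155,130]);s=4
b=cv2.resize(im[130:255,155:355],None,fx=s,fy=s,interpolation=cv2.INTER_CUBIC)
for x,y,z,R in[(.3948,.1832,.053,.0325),(.5078,.1795,.006,.0475)]: drawc(b,c,x,y,z,R,s,o)
cv2.imwrite("pics/w1z.png",b)
E
```

```text
(no output)
```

View pics/w1z.png

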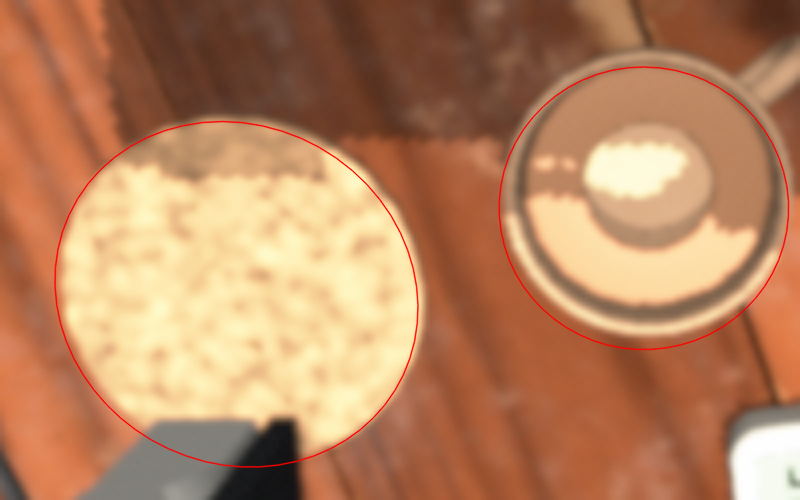

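```bash
cat >> h.py <<'E'
from scipy.optimize import minimize
def fit(c,im,x,y,z,R,w=.004):
    """refine circle centre: maximise mean colour gradient normal to the projected circle"""
    g=cv2.GaussianBlur(im.astype(np.float32),(0,0),.8)
    def val(q):
        m=lambda rr:cv2.remap(g,*[a.astype(np.float32)[None] for a in circ(c,q[0],q[1],z,rr,120).T],cv2.INTER_LINEAR)[0]
        return -np.minimum(np.linalg.norm(m(R+.0012)-m(R-.0012),axis=1),60).mean()
    G=[(val((x+i,y+j)),x+i,y+j) for i in np.arange(-w,w+1e-6,.0005) for j in np.arange(-w,w+1e-6,.0005)]
    b=min(G);q=minimize(val,b[1:],method='Nelder-Mead',options=dict(initial_simplex=[b[1:],(b[1]+.0004,b[2]),(b[1],b[2]+.0004)])).x
    return q.round(4),round(-val(q),1)
E
python3 - <<'E'
from h import *
c=r.camera_info("top"); im=cv2.imread("pics/top0.png")
w=np.load("w1.npy",allow_pickle=True).item();wi=cv2.imread("pics/w1raw.png")
for n,x,y,z,R in[("milk",.5048,.4607,.072,.0285),("blue",.4818,.3137,.053,.0325),("coaster",.5078,.1806,.006,.0475),("white",.417,.3999,.053,.0325),("tan",.3948,.1842,.053,.0325)]:
    print(n,*fit(c,im,x,y,z,R), *(fit(w,wi,x,y-.0015,z,R) if n in("coaster","tan") else ()))
print(proj(w,[[.3939,.1878,.2135],[.3939,.1878,.18]]))
V=np.array(w['view']);print((-V[:3,:3].T@V[:3,3]).round(3),V.round(3))
# timer
h=cv2.cvtColor(im,cv2.COLOR_BGR2HSV);m=((h[...,1]<90)&(h[...,2]>120)).astype(np.uint8);k=np.zeros_like(m);k[196:246,300:348]=1
cn=max(cv2.findContours(cv2.morphologyEx(m*k,cv2.MORPH_CLOSE,np.ones((9,9))),0,1)[0],key=cv2.contourArea)[:,0]
P=np.array([pix(c,u,v,.016)[:2] for u,v in cn]);print(cv2.minAreaRect((P*1000).astype(np.float32)))
E
```

```text
milk [0.503  0.4612] 59.0
blue [0.4822 0.3157] 38.8
coaster [0.5065 0.181 ] 53.2 [0.505  0.1792] 51.9
white [0.418  0.4005] 58.6
tan [0.3942 0.1823] 37.8 [0.3926 0.1805] 53.9
[[318.30765153 271.32189572]
 [318.21216918 242.05661163]]
[0.37  0.119 0.353] [[-0.941  0.337  0.001  0.307]
 [-0.325 -0.907 -0.267  0.322]
 [-0.089 -0.252  0.964 -0.277]
 [ 0.     0.     0.     1.   ]]
((376.42474365234375, 294.2978820800781), (63.47081756591797, 60.157711029052734), 76.90509033203125)
```

>>> jog_arm([
  [[1,0,-0.6,-3,0],[1,0,0,-4,0],[1,0,0,-4,0],[1,0,0,-3,0],[1,0,0,-2,0],[1,0,0,-1.1,0],[1,0,0,0,0]],
])

```text
time_s: 2.28
tcp_pos: [0.3936, 0.1826, 0.0421]
eef_rot: [180.0, -0.1, -109.6]
contact_force: [-0.4, 0.9, 0.4]
gripper_width: 0.0876
gripper_force: 0.0
```

>>> jog_arm([
  [[-1,0,-0.1,0,0],[-1,0,0,0,0],[-1,0,0,0,0],[-1,0,0,0,0],[-1,0,0,0,0],[-1,0,0,0,0]],
], force=15)

```text
time_s: 3.02
tcp_pos: [0.3941, 0.1817, 0.0431]
eef_rot: [-180.0, 0.0, -109.7]
contact_force: [-2.9, 0.4, 5.7]
gripper_width: 0.0631
gripper_force: 15.0
```

>>> jog_arm([
  [[-1,0,0,2,0],[-1,0,0,3,0],[-1,0,0,3,0],[-1,0,0,0,0.172],[-1,0,0,0,0.172],[-1,3,0,0,0],[-1,3,0,0,0],[-1,0,0,0,0]],
])

```text
time_s: 4.03
tcp_pos: [0.4552, 0.1814, 0.1221]
eef_rot: [180.0, -0.0, -90.1]
contact_force: [-0.3, -0.4, -0.7]
gripper_width: 0.0632
gripper_force: 15.0
```

```bash
python3 - <<'E'
from h import *
s=r.get_state();print(s['tcp_pos'],s['contact_force'])
im=r.capture("scene");c=r.camera_info("wrist");t=s['tcp_pos'];wi=r.capture("wrist")
drawc(wi,c,t[0],t[1],t[2]+.011,.0325,1,np.zeros(2))
cv2.imwrite("pics/hold1.png",np.hstack([im[100:330,150:470],wi[150:380,160:480]]))
E
```

```text
[0.45515799 0.18139062 0.12210365] [-0.30612076 -0.41922151 -0.67521965]
```

View pics/hold1.png

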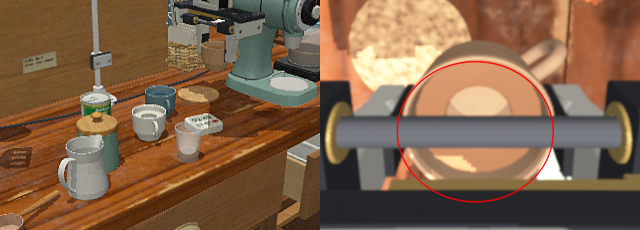

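The scene half shows the tan cup held upright between the fingers. In the wrist half, its rim is centred near (478,115) against (475,131) expected, so I'll measure that offset properly.

```bash
python3 - <<'E'
from h import *
s=r.get_state();t=s['tcp_pos'];c=r.camera_info("wrist");wi=r.capture("wrist");cv2.imwrite("pics/h2raw.png",wi)
print(t,s['eef_rot'])
for z in(.128,.133,.138): print(z,fit(c,wi,t[0],t[1]-.005,z,.0325,.006),fit(c,wi,t[0],t[1]-.005,z,.0285,.006))
ti=r.capture("top");ct=r.camera_info("top");cv2.imwrite("pics/t2raw.png",ti)
print(fit(c,wi,.5065,.181,.006,.0475))
drawc(wi,c,*fit(c,wi,t[0],t[1]-.005,.133,.0325,.006)[0],.133,.0325,1,np.zeros(2))
p=proj(ct,[t])[0].astype(int);print(p)
a=ti[p[1]-60:p[1]+60,p[0]-80:p[0]+80]
cv2.imwrite("pics/hold2.png",np.hstack([cv2.resize(a,(400,300)),wi[120:420,140:500]]))
E
```

```text
[0.45326421 0.18080378 0.12194247] [ 1.79921710e+02 -4.85831355e-02 -9.00668453e+01]
0.128 (array([0.4515, 0.1804]), np.float32(47.4)) (array([0.454, 0.175]), np.float32(43.2))
0.133 (array([0.4529, 0.1777]), np.float32(45.0)) (array([0.4529, 0.1699]), np.float32(43.2))
0.138 (array([0.4531, 0.1727]), np.float32(39.5)) (array([0.4532, 0.1759]), np.float32(46.9))
(array([0.5063, 0.1792]), np.float32(39.7))
[389 172]Traceback (most recent call last):
  File "<stdin>", line 10, in <module>
    return _nx.concatenate(arrs, 1, dtype=dtype, casting=casting)
           ~~~~~~~~~~~~~~~^^^^^^^^^^^^^^^^^^^^^^^^^^^^^^^^^^^^^^^
ValueError: all the input array dimensions except for the concatenation axis must match exactly, but along dimension 0, the array at index 0 has size 300 and the array at index 1 has size 280
```

```bash
python3 - <<'E'
from h import *
c=r.camera_info("wrist");wi=cv2.imread("pics/h2raw.png")
b=cv2.resize(wi[150:380,190:450],None,fx=3,fy=2.6,interpolation=cv2.INTER_CUBIC)
b=cv2.resize(wi[150:350,190:450],None,fx=3,fy=3,interpolation=cv2.INTER_CUBIC);o=np.array([190,150])
for y,col in((.1808,(0,0,255)),(.1768,(0,255,0)),(.1728,(255,0,0))): drawc(b,c,.4533,y,.133,.0325,3,o,col)
cv2.imwrite("pics/hold2.png",b)
E
```

```text
(no output)
```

View pics/hold2.png

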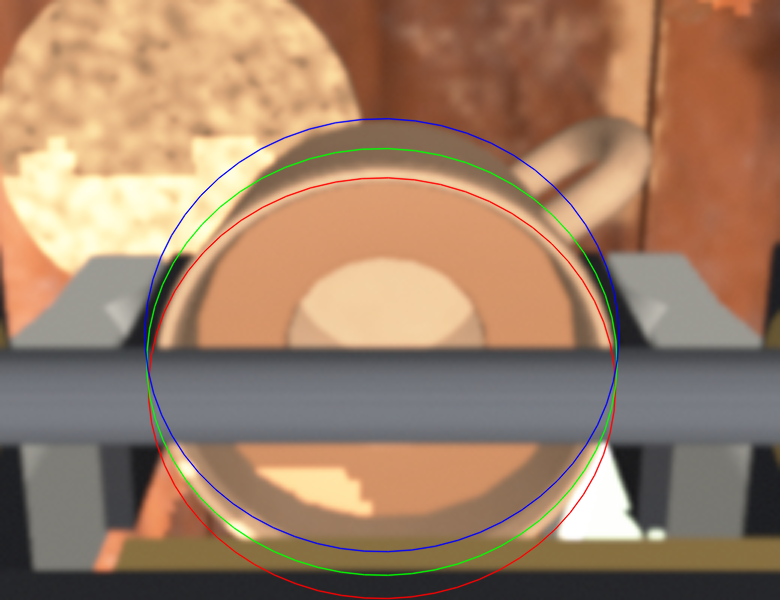

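The rim is about 2 mm towards -y of the TCP, and the cup is level. That's within tolerance, and I'll use this view as the reference for the other cups. Next I'll carry it over the coaster and lower it.

>>> jog_arm([
  [[-1,2,0.1,0,0],[-1,1.5,0,0,0],[-1,0.7,0,0,0],[-1,0,0,-2.5,0],[-1,0,0,-2.5,0],[-1,0,0,-1.2,0],[-1,0,0,-0.6,0],[-1,0,0,0,0]],
])

```text
time_s: 5.22
tcp_pos: [0.496, 0.1825, 0.0547]
eef_rot: [-180.0, -0.0, -90.0]
contact_force: [-0.6, -0.0, -1.2]
gripper_width: 0.0631
gripper_force: 15.0
```

>>> jog_arm([
  [[-1,0,0,-0.2,0],[-1,0,0,-0.2,0],[-1,0,0,-0.1,0],[-1,0,0,-0.05,0],[-1,0,0,0,0]],
])

```text
time_s: 5.85
tcp_pos: [0.4959, 0.1825, 0.0492]
eef_rot: [-180.0, 0.0, -90.0]
contact_force: [-0.9, -0.4, -0.2]
gripper_width: 0.0636
gripper_force: 15.0
```

>>> jog_arm([
  [[-1,0,0,-0.1,0],[-1,0,0,0,0]],
])

```text
time_s: 6.1
tcp_pos: [0.4959, 0.1825, 0.049]
eef_rot: [-180.0, 0.0, -90.0]
contact_force: [-4.4, -0.9, 10.1]
gripper_width: 0.0632
gripper_force: 15.0
```

>>> jog_arm([
  [[1,0,0,0.05,0],[1,0,0,0,0],[1,0,0,0,0],[1,0,0,3,0],[1,0,0,6,0],[1,0,0,6,0],[1,-0.8,6,0,0.174],[1,-0.6,6,0,0.174]],
])

```text
time_s: 7.1
tcp_pos: [0.482, 0.3036, 0.2]
eef_rot: [-179.9, 0.1, -69.8]
contact_force: [0.5, 0.2, -0.9]
gripper_width: 0.0875
gripper_force: 0.0
```

```bash
python3 - <<'E'
from h import *
s=r.get_state();c=r.camera_info("wrist");wi=r.capture("wrist");ct=r.camera_info("top");ti=r.capture("top")
cv2.imwrite("pics/w3raw.png",wi);cv2.imwrite("pics/t3raw.png",ti);np.save("w3.npy",c,allow_pickle=True)
print(s['tcp_pos'],s['eef_rot'])
for n,x,y,z,R in[("coaster",.5058,.180,.006,.0475),("tan",.4955,.181,.059,.0325),("blue",.482,.315,.053,.0325)]:
    print(n,proj(c,[[x,y,z]]).round(),*fit(c,wi,x,y,z,R),'top',*fit(ct,ti,x,y,z,R)); drawc(wi,c,x,y,z,R,1,np.zeros(2)); drawc(ti,ct,x,y,z,R,1,np.zeros(2))
cv2.imwrite("pics/v3.png",np.hstack([wi[0:400,100:540],cv2.resize(ti[110:250,250:440],None,fx=1.8,fy=400/140)]))
E
```

```text
[0.48199977 0.30360618 0.20002851] [-1.79860554e+02  8.94097851e-02 -6.98410090e+01]
coaster [[340.  42.]] [0.5047 0.1784] 43.1 top [0.5064 0.1812] 34.9
tan [[357.  37.]] [0.4938 0.1861] 40.2 top [0.4912 0.1776] 35.4
blue [[313. 202.]] [0.4811 0.3133] 57.9 top [0.483  0.3167] 19.6
```

View pics/v3.png

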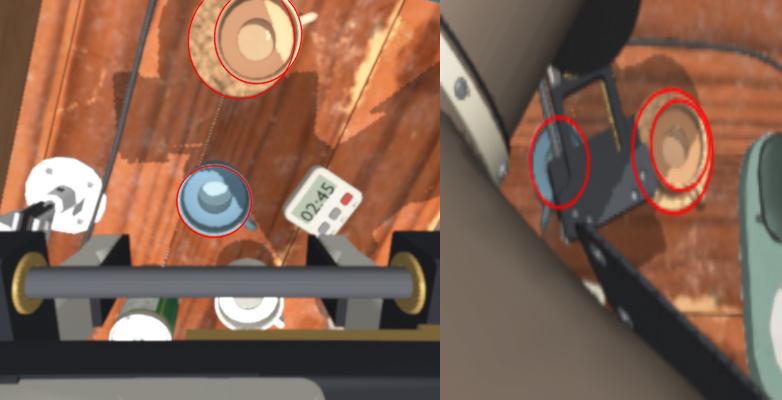

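The wrist view shows the tan cup standing on the coaster, biased towards -x as planned, and the blue cup at (213,200). Next is the blue grasp.

>>> jog_arm([
  [[1,-0.1,1.1,-3,0],[1,0,0,-4,0],[1,0,0,-4,0],[1,0,0,-3,0],[1,0,0,-1.3,0],[1,0,0,-0.5,0],[1,0,0,0,0],[1,0,0,0,0]],
])

```text
time_s: 8.2
tcp_pos: [0.4814, 0.314, 0.0417]
eef_rot: [-179.9, 0.1, -70.1]
contact_force: [0.4, 0.6, -0.3]
gripper_width: 0.0872
gripper_force: 0.0
```

>>> jog_arm([
  [[-1,-0.1,0.05,0.1,0],[-1,0,0,0,0],[-1,0,0,0,0],[-1,0,0,0,0],[-1,0,0,0,0],[-1,0,0,0,0]],
])

```text
time_s: 8.95
tcp_pos: [0.4803, 0.3143, 0.0419]
eef_rot: [-179.9, 0.0, -70.0]
contact_force: [0.9, 1.0, 4.4]
gripper_width: 0.0632
gripper_force: 15.0
```

>>> jog_arm([
  [[-1,0,0,2,0],[-1,0,0,4.4,0],[-1,0,0,4.4,-0.174],[-1,0.5,-4.4,0,-0.174],[-1,0.5,-4.4,0,0],[-1,0.55,-4.4,0,0],[-1,0,0,0,0],[-1,0,0,0,0]],
])

```text
time_s: 9.95
tcp_pos: [0.4951, 0.1817, 0.1492]
eef_rot: [180.0, -0.0, -90.0]
contact_force: [0.2, 0.4, -1.2]
gripper_width: 0.0633
gripper_force: 15.0
```

```bash
python3 - <<'E'
from h import *
s=r.get_state();t=s['tcp_pos'];c=r.camera_info("wrist");wi=r.capture("wrist");cv2.imwrite("pics/h3raw.png",wi)
sc=r.capture("scene");cs=r.camera_info("scene");cv2.imwrite("pics/s3raw.png",sc)
print(t,s['eef_rot'])
o=np.array([190,150]);b=cv2.resize(wi[150:350,190:450],None,fx=1.5,fy=1.5)
a=cv2.resize(cv2.imread("pics/h2raw.png")[150:350,190:450],None,fx=1.5,fy=1.5)
p=proj(cs,[t])[0].astype(int)
e=cv2.resize(sc[p[1]-70:p[1]+80,p[0]-100:p[0]+80],(360,300))
cv2.imwrite("pics/hold3.png",np.vstack([np.hstack([a,b]),np.hstack([e,np.zeros((300,420,3),np.uint8)])]))
E
```

```text
[0.49505472 0.1817     0.14918226] [ 1.79954065e+02 -1.69228646e-02 -9.00488109e+01]
```

View pics/hold3.png

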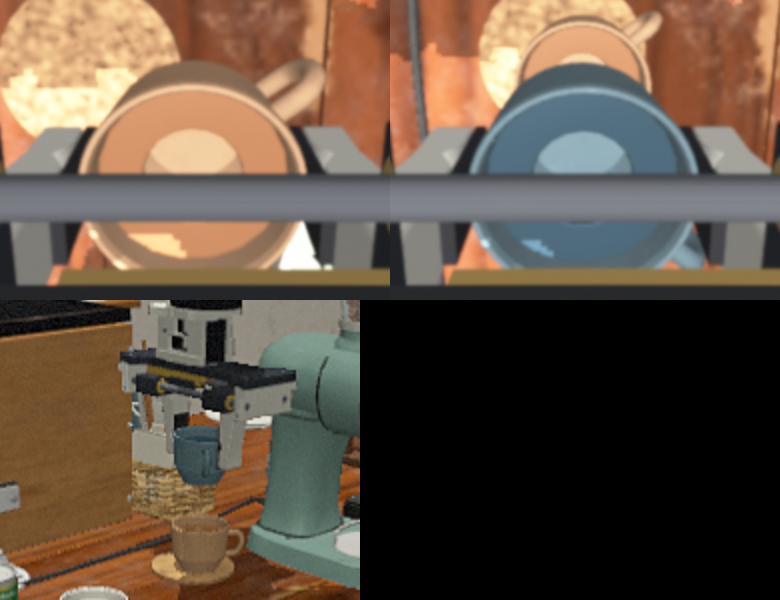

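Blue is held at the same place in the jaws as tan was: its rim top is at row 83 against 82, and the sides match. Lowering it into the tan cup.

>>> jog_arm([
  [[-1,0.08,0.07,-1.5,0],[-1,0,0,-1.5,0],[-1,0,0,-1,0],[-1,0,0,-0.6,0],[-1,0,0,-0.5,0],[-1,0,0,-0.3,0],[-1,0,0,0,0]],
])

```text
time_s: 10.92
tcp_pos: [0.4962, 0.1826, 0.0956]
eef_rot: [-180.0, 0.0, -90.0]
contact_force: [-0.3, -0.0, -1.5]
gripper_width: 0.0635
gripper_force: 15.0
```

>>> jog_arm([
  [[-1,0,0,-0.2,0],[-1,0,0,-0.15,0],[-1,0,0,-0.1,0],[-1,0,0,0,0]],
])

```text
time_s: 11.42
tcp_pos: [0.4961, 0.1826, 0.091]
eef_rot: [180.0, -0.0, -90.0]
contact_force: [-0.9, -0.3, -2.0]
gripper_width: 0.0632
gripper_force: 15.0
```

>>> jog_arm([
  [[-1,0,0,-0.1,0],[-1,0,0,-0.05,0],[-1,0,0,0,0]],
])

```text
time_s: 11.8
tcp_pos: [0.4963, 0.1827, 0.0899]
eef_rot: [-180.0, 0.0, -90.0]
contact_force: [-0.7, 0.6, 2.7]
gripper_width: 0.0632
gripper_force: 15.0
```

>>> jog_arm([
  [[1,0,0,0.05,0],[1,0,0,0,0],[1,0,0,0,0],[1,0,0,4,0],[1,0,0,6,0],[1,-1.6,5,0.8,0.174],[1,-1.6,5,0,0.174],[1,-1.6,4,0,0]],
])

```text
time_s: 12.8
tcp_pos: [0.4476, 0.3243, 0.1984]
eef_rot: [-180.0, 0.0, -69.9]
contact_force: [0.6, 0.1, -0.3]
gripper_width: 0.0881
gripper_force: 0.0
```

>>> jog_arm([
  [[1,-1.6,3.5,0,0],[1,-1.4,3.5,0,0],[1,0,0,0,0]],
])

```text
time_s: 13.18
tcp_pos: [0.4172, 0.3947, 0.1977]
eef_rot: [180.0, -0.0, -69.9]
contact_force: [0.3, 0.7, -0.1]
gripper_width: 0.0872
gripper_force: 0.0
```

```bash
python3 - <<'E'
from h import *
s=r.get_state();c=r.camera_info("wrist");wi=r.capture("wrist");cv2.imwrite("pics/w4raw.png",wi)
ti=r.capture("top");ct=r.camera_info("top");cv2.imwrite("pics/t4raw.png",ti)
print(s['tcp_pos'],s['eef_rot'])
print(fit(c,wi,.4165,.399,.053,.0325)); 
print("blue on stack, top:",fit(ct,ti,.4965,.181,.101,.0325,.008),"wrist:",fit(c,wi,.4955,.180,.101,.0325,.008))
drawc(wi,c,*fit(c,wi,.4165,.399,.053,.0325)[0],.053,.0325,1,np.zeros(2));drawc(ti,ct,.4965,.181,.101,.0325,1,np.zeros(2))
cv2.imwrite("pics/v4.png",np.hstack([wi[:,100:500],cv2.resize(ti[100:240,300:440],(400,400))]))
E
```

```text
[0.41724009 0.39465837 0.19769457] [ 1.79993182e+02 -5.62221051e-03 -6.99110107e+01]
(array([0.4151, 0.397 ]), np.float32(58.6))
blue on stack, top: (array([0.4982, 0.1835]), np.float32(43.3)) wrist: (array([0.4875, 0.172 ]), np.float32(0.0))
```

View pics/v4.png

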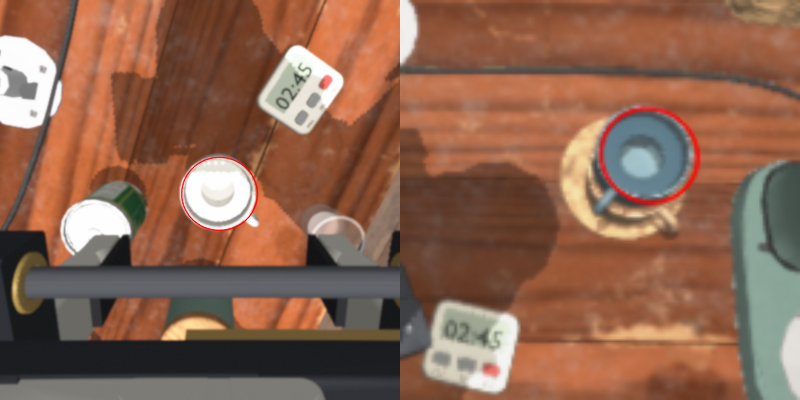

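Blue sits in tan on the coaster, about 9 mm from its middle by the top-view fit. The white cup is at (218,193) in the wrist view, so that's the next grasp.

>>> jog_arm([
  [[1,-0.17,0.43,-3,0],[1,0,0,-4,0],[1,0,0,-4,0],[1,0,0,-3,0],[1,0,0,-1.3,0],[1,0,0,-0.3,0],[1,0,0,0,0],[1,0,0,0,0]],
])

```text
time_s: 14.28
tcp_pos: [0.4169, 0.3976, 0.0433]
eef_rot: [-179.9, 0.1, -70.1]
contact_force: [0.6, -0.4, -0.2]
gripper_width: 0.0878
gripper_force: 0.0
```

>>> jog_arm([
  [[-1,0,0,0,0],[-1,0,0,0,0],[-1,0,0,0,0],[-1,0,0,0,0],[-1,0,0,0,0],[-1,0,0,0,0]],
])

```text
time_s: 15.02
tcp_pos: [0.4166, 0.3972, 0.0423]
eef_rot: [-180.0, 0.0, -70.1]
contact_force: [-0.7, 0.3, 3.1]
gripper_width: 0.0635
gripper_force: 15.0
```

>>> jog_arm([
  [[-1,0,0,2.5,0],[-1,0,0,5,0],[-1,0,0,6,0],[-1,1.3,-3.6,1.5,-0.174],[-1,1.3,-3.6,0,-0.174],[-1,1.8,-4.8,0,0],[-1,1.8,-4.8,0,0],[-1,1.7,-4.6,0,0]],
])

```text
time_s: 16.02
tcp_pos: [0.4952, 0.1811, 0.1916]
eef_rot: [179.9, -0.0, -90.0]
contact_force: [2.2, 0.0, -1.8]
gripper_width: 0.0636
gripper_force: 15.0
```

>>> jog_arm([
  [[-1,0,0,0,0],[-1,0,0,0,0]],
])

```text
time_s: 16.27
tcp_pos: [0.4952, 0.1827, 0.1917]
eef_rot: [180.0, -0.0, -90.1]
contact_force: [-0.1, 0.2, -2.0]
gripper_width: 0.0634
gripper_force: 15.0
```

```bash
python3 - <<'E'
from h import *
s=r.get_state();t=s['tcp_pos'];wi=r.capture("wrist");cv2.imwrite("pics/h4raw.png",wi)
print(t,s['eef_rot'])
f=lambda i:cv2.resize(i[150:350,190:450],None,fx=1.5,fy=2.8)
cv2.imwrite("pics/hold4.png",np.hstack([f(cv2.imread("pics/h3raw.png")),f(wi)]))
E
```

```text
[0.49518881 0.18270843 0.1916647 ] [ 1.79958139e+02 -9.47911678e-03 -9.00631218e+01]
```

View pics/hold4.png

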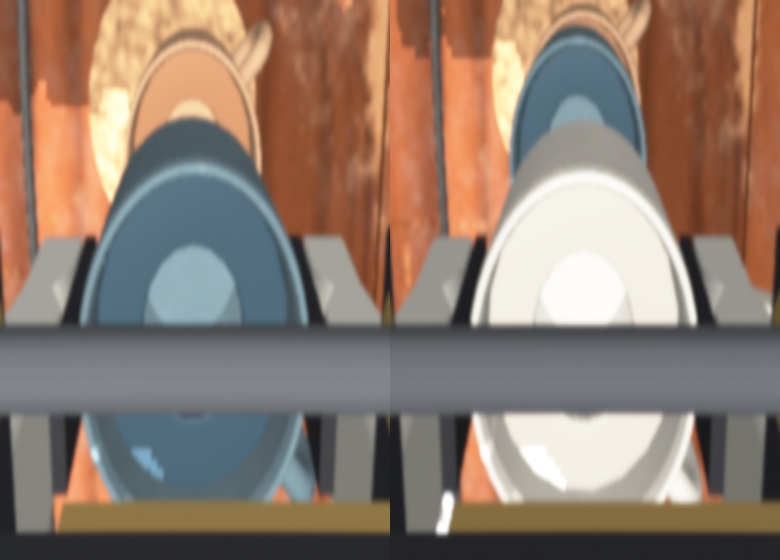

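White is held level, about 1 mm towards +y compared with blue. I'll correct for that and lower it.

>>> jog_arm([
  [[-1,0.1,-0.1,-1.5,0],[-1,0,0,-1.5,0],[-1,0,0,-1,0],[-1,0,0,-0.6,0],[-1,0,0,-0.5,0],[-1,0,0,-0.3,0],[-1,0,0,0,0]],
])

```text
time_s: 17.2
tcp_pos: [0.4965, 0.1819, 0.1381]
eef_rot: [-180.0, -0.0, -90.0]
contact_force: [-0.5, -0.5, -2.2]
gripper_width: 0.0637
gripper_force: 15.0
```

>>> jog_arm([
  [[-1,0,0,-0.2,0],[-1,0,0,-0.15,0],[-1,0,0,0,0]],
])

```text
time_s: 17.58
tcp_pos: [0.4964, 0.1819, 0.1345]
eef_rot: [180.0, -0.0, -90.0]
contact_force: [0.2, -0.3, -1.6]
gripper_width: 0.0634
gripper_force: 15.0
```

>>> jog_arm([
  [[-1,0,0,-0.15,0],[-1,0,0,-0.1,0],[-1,0,0,0,0]],
])

```text
time_s: 17.95
tcp_pos: [0.4966, 0.182, 0.1323]
eef_rot: [-180.0, 0.0, -90.0]
contact_force: [-1.3, -0.8, 2.0]
gripper_width: 0.0631
gripper_force: 15.0
```

>>> jog_arm([
  [[1,0,0,0.05,0],[1,0,0,0,0],[1,0,0,0,0],[1,0,0,4,0],[1,0,0,5,0],[1,-2.4,2.2,0,0.17],[1,-2.4,2.2,0,0.17],[1,-2.4,2.2,0,0.17]],
])

```text
time_s: 18.95
tcp_pos: [0.4237, 0.2484, 0.2227]
eef_rot: [-180.0, 0.0, -60.5]
contact_force: [0.4, 0.2, 0.7]
gripper_width: 0.0877
gripper_force: 0.0
```

>>> jog_arm([
  [[1,-2.4,2.2,-0.5,0.17],[1,-2.4,1.6,-0.5,0.17],[1,0,0,-0.5,0.17],[1,0,0,-0.5,0.17],[1,0,0,0,0.17],[1,0,0,0,0]],
])

```text
time_s: 19.7
tcp_pos: [0.3764, 0.2859, 0.2026]
eef_rot: [180.0, -0.0, -12.1]
contact_force: [-0.6, 0.2, 0.1]
gripper_width: 0.0876
gripper_force: 0.0
```

```bash
python3 - <<'E'
from h import *
s=r.get_state();c=r.camera_info("wrist");wi=r.capture("wrist");cv2.imwrite("pics/w5raw.png",wi)
ti=r.capture("top");ct=r.camera_info("top");cv2.imwrite("pics/t5raw.png",ti)
print(s['tcp_pos'],s['eef_rot'])
print("white on stack top:",fit(ct,ti,.498,.183,.143,.0325,.006))
print("white on stack wrist:",fit(c,wi,.4965,.181,.143,.0325,.006),"milk wrist",fit(c,wi,.502,.460,.072,.0285,.006))
print(proj(c,[[.376,.294,.016],[.498,.183,.143]]))
h=cv2.cvtColor(wi,cv2.COLOR_BGR2HSV);m=((h[...,1]<100)&(h[...,2]>110)).astype(np.uint8)
p=proj(c,[[.376,.294,.016]])[0].astype(int);k=np.zeros_like(m);k[max(0,p[1]-55):p[1]+55,p[0]-55:p[0]+55]=1
cn=max(cv2.findContours(cv2.morphologyEx(m*k,cv2.MORPH_CLOSE,np.ones((9,9))),0,1)[0],key=cv2.contourArea)[:,0]
P=np.array([pix(c,u,v,.016)[:2] for u,v in cn]);q=cv2.minAreaRect((P*1000).astype(np.float32));print(q)
B=cv2.boxPoints(q)/1000
cv2.polylines(wi,[np.int32(proj(c,np.c_[B,[.016]*4]))],True,(0,0,255))
cv2.imwrite("pics/v5.png",np.hstack([wi[:,100:500],cv2.resize(ti[100:240,300:440],(400,400))]))
E
```

```text
[0.37640897 0.28589945 0.20255073] [ 1.79997115e+02 -9.53781520e-04 -1.21366851e+01]
white on stack top: (array([0.4982, 0.1885]), np.float32(8.9))
white on stack wrist: (array([0.4952, 0.1815]), np.float32(21.0)) milk wrist (array([0.5005, 0.458 ]), np.float32(60.0))
[[309.07680481 181.06820094]
 [466.39218501 -41.46103384]]
((376.8206481933594, 291.4578857421875), (63.101768493652344, 59.77577209472656), 77.88101196289062)
```

View pics/v5.png

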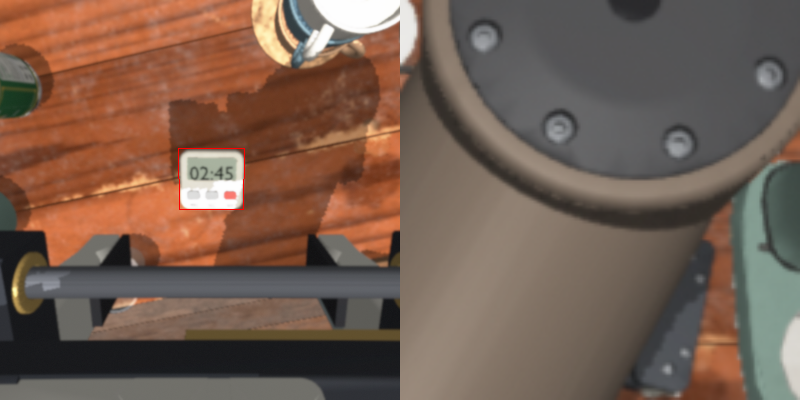

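The timer is at (211,180), keys up and square to the jaws. The cup stack stands at the upper right. Picking up the timer.

>>> jog_arm([
  [[1,0,0.7,-4,0],[1,0,0,-5,0],[1,0,0,-4,0],[1,0,0,-3,0],[1,0,0,-1.4,0],[1,0,0,-0.5,0],[1,0,0,0,0],[1,0,0,0,0]],
])

```text
time_s: 20.8
tcp_pos: [0.3769, 0.2936, 0.0246]
eef_rot: [-179.9, -0.0, -12.1]
contact_force: [-0.1, 0.3, 1.5]
gripper_width: 0.0878
gripper_force: 0.0
```

>>> jog_arm([
  [[-1,0,0,0,0],[-1,0,0,0,0],[-1,0,0,0,0],[-1,0,0,0,0],[-1,0,0,0,0],[-1,0,0,0,0]],
])

```text
time_s: 21.55
tcp_pos: [0.3765, 0.293, 0.0237]
eef_rot: [-180.0, -0.0, -12.1]
contact_force: [-1.3, 0.1, 4.6]
gripper_width: 0.0622
gripper_force: 15.0
```

>>> jog_arm([
  [[-1,0,0,2.5,0],[-1,0,0,5,0],[-1,0,0,6,0],[-1,3.2,4.2,0,0],[-1,3.2,4.2,0,0],[-1,3.2,4.2,0,0],[-1,2.9,4.1,0,0],[-1,0,0,0,0]],
])

```text
time_s: 22.55
tcp_pos: [0.5027, 0.4618, 0.1561]
eef_rot: [179.9, 0.0, -12.1]
contact_force: [-1.0, -1.1, -1.2]
gripper_width: 0.0616
gripper_force: 15.0
```

>>> jog_arm([
  [[-1,0,0,-2,0],[-1,0,0,-1.5,0],[-1,0,0,-0.8,0],[-1,0,0,0,0]],
])

```text
time_s: 23.05
tcp_pos: [0.5012, 0.4595, 0.115]
eef_rot: [179.9, 0.0, -12.1]
contact_force: [-0.1, -0.4, 0.4]
gripper_width: 0.0617
gripper_force: 15.0
```

```bash
python3 - <<'E'
from h import *
s=r.get_state();c=r.camera_info("wrist");wi=r.capture("wrist");sc=r.capture("scene");cs=r.camera_info("scene")
print(s['tcp_pos'],s['eef_rot'],s['contact_force'])
cv2.imwrite("pics/h6raw.png",wi);cv2.imwrite("pics/s6raw.png",sc)
p=proj(cs,[s['tcp_pos']])[0].astype(int);print(p)
ti=r.capture("top");cv2.imwrite("pics/t6raw.png",ti)
cv2.imwrite("pics/v6.png",np.hstack([wi[120:370,140:500],cv2.resize(sc[120:270,180:420],(400,250))]))
E
```

```text
[0.50116779 0.45950996 0.11503821] [ 1.79937381e+02  2.06523184e-02 -1.20742448e+01] [-0.06800395 -0.42990656  0.4412297 ]
[243 173]
```

View pics/v6.png

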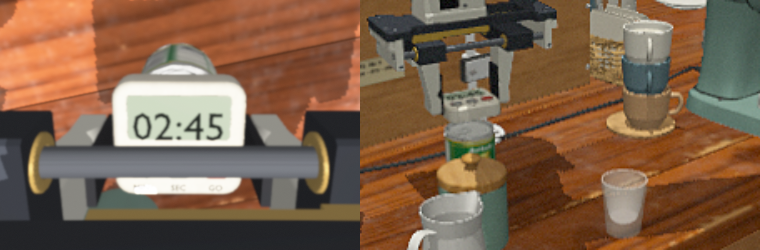

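The timer is level above the tin and the stack stands straight. Lowering onto the tin.

>>> jog_arm([
  [[-1,0,0,-0.8,0],[-1,0,0,-0.5,0],[-1,0,0,-0.3,0],[-1,0,0,-0.15,0],[-1,0,0,0,0]],
])

```text
time_s: 23.82
tcp_pos: [0.5014, 0.4599, 0.0979]
eef_rot: [180.0, 0.0, -12.1]
contact_force: [0.3, -0.8, -0.8]
gripper_width: 0.0619
gripper_force: 15.0
```

>>> jog_arm([
  [[-1,0,0,-0.1,0],[-1,0,0,0,0]],
])

```text
time_s: 24.08
tcp_pos: [0.5014, 0.4599, 0.0971]
eef_rot: [-180.0, -0.0, -12.1]
contact_force: [-1.1, -0.2, -1.3]
gripper_width: 0.0617
gripper_force: 15.0
```

>>> jog_arm([
  [[-1,0,0,-0.1,0],[-1,0,0,-0.05,0],[-1,0,0,0,0],[-1,0,0,0,0]],
])

```text
time_s: 24.58
tcp_pos: [0.5014, 0.4599, 0.0958]
eef_rot: [-180.0, -0.0, -12.1]
contact_force: [-0.4, -0.8, 2.9]
gripper_width: 0.0617
gripper_force: 15.0
```

Contact at the expected height. I'll release, rise, and move off towards -x/+y so the top camera has a clear view.

>>> jog_arm([
  [[1,0,0,0,0],[1,0,0,0,0],[1,0,0,0,0],[1,0,0,1.5,0],[1,0,0,4,0],[1,0,0,6,0],[1,-4,1,4,0],[1,-4,3,0,0]],
])

```text
time_s: 25.58
tcp_pos: [0.4222, 0.5009, 0.2568]
eef_rot: [-179.5, -0.2, -12.2]
contact_force: [0.0, 0.8, -0.4]
gripper_width: 0.0879
gripper_force: 0.0
```

>>> jog_arm([
  [[1,-4,3,0,0],[1,-4,3,0,0],[1,-4,3,0,0],[1,-4,3,0,0],[1,0,0,0,0],[1,0,0,0,0]],
])

```text
time_s: 26.32
tcp_pos: [0.2613, 0.62, 0.2514]
eef_rot: [-180.0, -0.0, -12.0]
contact_force: [-0.3, -0.9, 0.8]
gripper_width: 0.0875
gripper_force: 0.0
```

```bash
python3 - <<'E'
from h import *
s=r.get_state();ti=r.capture("top");ct=r.camera_info("top");sc=r.capture("scene");print(s['tcp_pos'])
cv2.imwrite("pics/t7raw.png",ti)
print("white",fit(ct,ti,.498,.183,.143,.0325,.006))
h=cv2.cvtColor(ti,cv2.COLOR_BGR2HSV);m=((h[...,1]<90)&(h[...,2]>120)).astype(np.uint8)
p=proj(ct,[[.503,.461,.088]])[0].astype(int);k=np.zeros_like(m);k[p[1]-26:p[1]+26,p[0]-26:p[0]+26]=1
cn=max(cv2.findContours(cv2.morphologyEx(m*k,cv2.MORPH_CLOSE,np.ones((9,9))),0,1)[0],key=cv2.contourArea)[:,0]
P=np.array([pix(ct,u,v,.088)[:2] for u,v in cn]);print("timer",cv2.minAreaRect((P*1000).astype(np.float32)))
drawc(ti,ct,.498,.183,.143,.0325,1,np.zeros(2))
cv2.imwrite("pics/v7.png",np.hstack([cv2.resize(ti[110:250,180:430],(500,280)),cv2.resize(sc[130:270,200:350],(300,280))]))
E
```

```text
[0.26128136 0.61998899 0.25137361]
white (array([0.4979, 0.1823]), np.float32(59.1))
timer ((495.64385986328125, 461.982177734375), (63.32037353515625, 71.41202545166016), 76.78076171875)
```

View pics/v7.png

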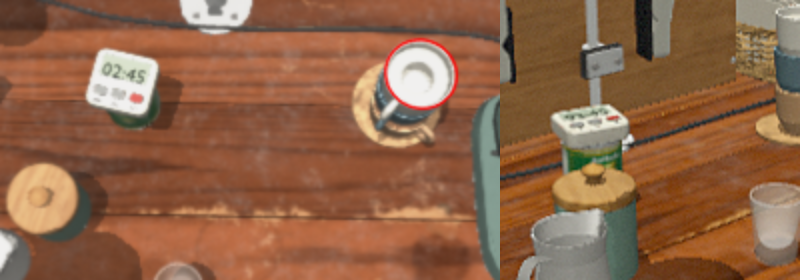

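The white rim matches its predicted circle, about 1 mm from where blue's axis was. The timer lies flat, about 2 mm off the tin's centre. The tea tin and shot glass are where they were, so I'm handing in.

```bash
python3 -c "
from plant import r
print(r.close_job())"
```

```text
the job is handed in; nothing more can be done
None
```

I handed the job in at about 26 s: the tan, blue and white cups are nested on the coaster about 9 mm from its middle, the timer lies flat about 2 mm off the milk tin's centre, and the tea tin and shot glass were not touched; no verdict came back.

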